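Hang a loaded hook-on basket in an ultrasonic cleaner

ROBOT

A 6-joint arm with a two-finger parallel gripper is mounted at the origin on the work surface. World frame = base frame: x ahead of the robot, y to its left, z up, the work surface at z = 0. Lengths are in mm, angles in rad, forces in N, time in s.
With the tool pointing down it reaches from about 375 to 825 mm from the base axis. Payload 5.5 kg.
Tool frame: the origin (TCP) lies at the very end of the fingers, on their centre line; the grasp point (between the pads) lies 19 mm behind it (robot.grip_point_offset is the z of the grasp point in the tool frame, in mm); z points along the fingers, y is the direction in which the jaws open and shut (so a half turn about z gives the same grasp; the last joint's range is limited). The gripper opens to 85 mm and grips with 20 to 120 N. Pads are 22 mm wide; open, the fingers measure 114 mm over their backs; the gripper's body (76 mm by 85 mm) begins 54 mm behind the grasp point. The pads swing forward as they close: fully open they stand 13 mm farther back than shut.
Start: joints at [1.309, 0.314, -0.047, 1.21, 0, 1.571], TCP at [155.289, 579.552, 231.299] pointing down, gripper open.
Joint ranges: [-2.67, 2.67], [-0.69, 1.73], [-1.03, 1.25], [-2.08, 2.16], [-1.42, 1.45], [-3.14, 3.14]. Speed limits (rad/s): [2.39, 2.39, 3.01, 3.14, 3.14, 3.14].

INTERFACE

Orientations are given as a rotation vector (axis times angle).
In Python, from workcell import readout, eyes, finish_job, robot gives the robot as it stands.
- The arm moves only by the shell command python3 -m handwheel 'ROWS' [OPENING]. ROWS is JSON, a list of rows, each an object with "linear": the shift along the world's x, y, z in cm, a list of three; "turn": the turn about the world's z in degrees. A call has 1 to 20 rows; each row shifts and turns the commanded pose from where the row before left it; what a row does not reach is not made up. A row lasts 1/12 s, in which the tool goes at most 41.7 mm and 7.16 degrees, less where a joint would pass 70% of its speed; a pose out of reach is approached as far as the arm can. A call with a gripper value outside its range is refused whole. OPENING is the finger opening in cm, from 0 to 8.54, set as the call begins (- or left out, the last holds). The fingers move at their own pace and stop on an object; the grip force is fixed at half the most. Time passes only in rows, so rows that do not move let the fingers close. It gives the time, the measured TCP pose, the force and the opening at its end, in the units of the state.
- readout.get_obs(): the state, without advancing time (a new reading comes with each control period).
- eyes.snapshot(name): name is "scene" or "top" or "wrist"; returns a dict with "image" (480x640x3 uint8, red, green, blue), "camera_matrix" (3x3 intrinsics, pixels), "eye" and "rotation" of the camera in the world. Camera axes: x right, y down, z forward; pixel columns grow to the right and rows downward; lengths in mm; the calibration is good to about 2 mm. A picture is of the moment at which its call begins. There is no depth.
- finish_job(): hands the job in, once; it reports no verdict.
The state is a dict: "time_s": time; "qpos": joint angles; "dq": joint speeds; "effort": joint torques, N m; "tool_pos": TCP position; "eef_rot": TCP orientation; "contact_force": force on the tool from outside, world axes, zero at the start; "wrist_torque": the same for the moment, N m; "width": finger opening in mm.
Only numpy, scipy, OpenCV 4.12 (cv2) and the standard library are available. Lean on these libraries where they do the work, as an engineer would, in place of code of your own. Each camera call takes 0.05 s, during which the arm holds its last target.

TASK

Hang the hook-on wire basket that stands on the bench, with the heat sink in it, inside the ultrasonic cleaner: hook its bent lip over the tank's long back rim (the one away from the control panel), in the free stretch beside the steel beaker that stands in the tank, and press it straight down until its spring snaps under the rim's bead and it is fully home. The lip is thin sheet and bends if forced, so feel for the rim and press gently; keep the heat sink in the basket and leave the other things where they are.

Things in the scene. Friction and masses are not known exactly. Their poses are not given: they have to be found in the camera images.
- basket: the basket to hang: open wire basket 56 x 70 mm, 45 mm high, about 0.2 kg, on the bench with a heat sink in it. Origin: centre of its underside; z up. On its +x side a flat back sheet, 60 mm wide, 2 mm thick (outer face 28 mm from the origin along +x), rises to 130 mm and carries a bent lip and a grip. The lip bends if the basket is pushed against the cleaner or its tank with more than 22 N, all contact forces added up (its spring's grip alone makes up about 7)
- grip (a point): centre of the basket's black moulded grip: 10 mm thick (x), 50 mm wide (y), 40 mm high, from 90 to 130 mm above the basket's underside; the point lies at 110 mm, 27 mm from the basket's origin along +x; axes as the basket
- lip (a point): on the underside of the basket's bent lip, 80 mm above the basket's underside, 30.5 mm from its origin along +x, 2.5 mm outside the back sheet's outer face: this point lies on the middle of the rim's top when the basket is home. The lip is 60 mm wide, reaches 11.5 mm outwards (+x) from the sheet and is turned down at its edge; axes as the basket
- spring_leaf (a joint): outward travel (m) of the steel leaf under the lip, 32 mm wide. Its bulge, 5.5 mm below the lip, is 2.4 mm off the sheet at 0; below it the leaf slants out to a mouth 4.5 mm wide, its round end 14.4 mm below the lip. Spring 1.2 N + 0.65 N/mm. Riding over the bead it reads 0.0026 and takes a push of 2 to 6 N; then, 3 mm further down, it has snapped under the bead and reads 0.0012: home
- heat_sink: finned aluminium heat sink, 36 x 40 mm and 22 mm high, about 0.06 kg, lying loose in the basket. Origin: centre of its underside
- cleaner: bench-top ultrasonic cleaner, empty, fixed. Housing 200 (x) by 300 mm (y), deck 128 mm high, control panel on the -x side (front). Origin: centre of its underside; z up. Open steel tank, 140 (x) by 240 mm (y) inside, floor at 50 mm; its upright sheet walls, 2 mm thick, stand 22 mm above the deck and end in a rim: a round bead 5 mm thick, rolled outwards, flush with the inner face
- back_rim (a point): where the middle of the top of the long back rim nominally lies: 72.5 mm from the cleaner's origin along +x (inner face at 70 mm), 150 mm high; y runs along the rim, corners at -120 and 120 mm; axes as the cleaner. The tank sits loosely in its rubber seal: the true rim lies up to 5 mm from here along x and up to 3 mm in height, but does not give under the loads here. Home, the basket's axes are parallel to these
- beaker: bystander: steel beaker, 70 mm wide, 85 mm high, standing loose on the tank's floor near the back wall, up to 75 mm to either side of the middle, so the free stretch of the rim may be on either side; one side always has at least 80 mm. Origin: centre of its underside, which is 50 mm above the bench
- plain_basket: bystander: a wire basket without lip, 60 x 80 mm and 45 mm high, with a wire bail 100 mm high over it; origin: centre of its underside
- dish: bystander: round dish of screws, 84 mm wide, 22 mm high, beyond the baskets; origin: centre of its underside
- driver: bystander: small screwdriver, 165 mm long, lying on the bench beyond the baskets; origin near its middle
- tweezers: bystander: steel tweezers, 125 mm long, 8 mm high, lying on the bench to the left of the baskets; origin at its middle
Things that resemble listed ones, but are neither listed nor needed, are in the scene too. Leave any blue look-alike of the basket alone.

How it is judged (in metres and radians):
On the way, in this order (a step that is already met when the one before it is completed fails the run):
1. the basket is lifted clear of the bench (height (world z) of basket above 0.04 m), for 0.2 s.
2. the lip is over the back rim and pressed home, the leaf snapped under the bead (value of joint spring_leaf between 0.0005 and 0.0017 m and z of lip in the frame of back_rim between -0.006 and 0.0037 m and x of lip in the frame of back_rim between -0.007 and 0.007 m), for 0.2 s.
At the end, for the whole second after the job is handed in: the basket hangs in the tank from the back rim, upright and square to it (0.06 rad), home: leaf snapped under the bead (reads 0.5 to 1.7 mm, i.e. within about 0.5 mm of fully down), lip at the nominal rim give or take the tank's play (-6 to 3.7 mm in height, 7 mm across); at rest, heat sink in it (all of step 2 and y of lip in the frame of back_rim between -0.09 and 0.09 m and angle between the x axis of basket and the x axis of cleaner, either way round below 0.06 rad and angle between basket's own z axis and vertical below 0.06 rad and x of heat_sink in the frame of basket between -0.026 and 0.026 m and y of heat_sink in the frame of basket between -0.033 and 0.033 m and z of heat_sink in the frame of basket between 0 and 0.03 m and linear speed of each of basket, heat_sink below 0.02 m/s); the robot touches nothing.
It fails at once if the basket is pushed against the cleaner or its tank with more than 22 N (all contact forces added up) (contact force between basket and cleaner above 22 N).
It fails at once if the beaker in the tank is tipped or moved by more than 2 cm (distance of beaker from where it was at the start of the episode above 0.02 m or angle between beaker's own z axis and vertical above 0.35 rad).
It fails at once if the plain basket, the dish, the screwdriver or the tweezers are moved by more than 3 cm (distance of any of plain_basket, dish, driver, tweezers from where it was at the start of the episode above 0.03 m).
It also fails if it takes over 48 s, if anything falls off the work surface, if the arm or the gripper's body presses on something with over 40 N, if the wrist force passes 120 N, or if a joint passes its speed limit or range.

## Working session

There is one attempt and no reset: what is moved stays moved. The work goes in short steps, Python scripts to look and compute and a shell command to move; the robot and the scene stay as the last step left them, time stands still between calls to the robot, and variables do not carry over. Pictures are saved under pics/ and viewed, and the job is handed in when it is done.

```bash
ls; mkdir -p pics
cat > h.py <<'E'
import numpy as np,cv2
from workcell import readout,eyes,robot
def snap(n,f):
    s=eyes.snapshot(n); cv2.imwrite('pics/'+f,s['image'][:,:,::-1]); np.savez('pics/'+f[:-4]+'.npz',**{k:np.array(v) for k,v in s.items()}); return s
def load(f): return dict(np.load('pics/'+f+'.npz'))
def ray(s,u,v):
    d=np.linalg.inv(s['camera_matrix'])@np.array([u,v,1.]); return np.array(s['eye']),np.array(s['rotation'])@d
def onz(s,u,v,z):
    o,d=ray(s,u,v); return o+d*(z-o[2])/d[2]
def proj(s,p):
    c=np.array(s['rotation']).T@(np.array(p)-s['eye']); q=s['camera_matrix']@c; return q[:2]/q[2]
E
python3 - <<'E'
from h import *
for n in ('scene','top','wrist'):
    s=snap(n,n+'0.png'); print(n,s['eye'],np.round(s['rotation'],3).tolist(),s['camera_matrix'].tolist())
print(readout.get_obs())
E
```

```text
pics
scene [831.88624485 501.9100897  845.57907092] [-1.037, -2.588, 0.805] [[447.21225609750525, 0.0, 318.2773496298582], [0.0, 447.21225609750525, 236.6506302801369], [0.0, 0.0, 1.0]]
top [452.58194158 112.6075363  976.6164679 ] [-2.153, 2.218, -0.009] [[435.4112825070885, 0.0, 317.4614749651917], [0.0, 435.4112825070885, 241.28075976909642], [0.0, 0.0, 1.0]]
wrist [ 74.11769401 600.2674595  372.18246708] [2.27, 1.742, 0.291] [[420.7473152734968, 0.0, 319.9693916052387], [0.0, 420.7473152734968, 241.78985235627422], [0.0, 0.0, 1.0]]
{'time_s': 0.15, 'qpos': array([ 1.30896302e+00,  3.14075884e-01, -4.78284749e-02,  1.21023014e+00,
       -2.50852799e-06,  1.57082501e+00]), 'dq': array([-3.94440019e-04, -3.14379706e-03,  3.43465171e-03,  2.65803411e-05,
       -3.70879576e-05,  1.03765423e-03]), 'effort': array([-2.87542935e-04, -5.40047944e+01,  3.40058041e+01,  1.32703784e-02,
       -5.98193878e-05,  7.67632571e-06]), 'tool_pos': array([155.19590676, 579.11722831, 230.6344437 ]), 'eef_rot': array([-4.10135049e-01, -3.11453166e+00,  2.08441651e-03]), 'contact_force': array([-0.0623    ,  0.22086294, -0.57007981]), 'wrist_torque': array([-0.0151164 , -0.05864856, -0.00063967]), 'width': 85.40521132201823}
```

Rotation is a rotation vector; I'll convert it.

```bash
sed -i 's/s=eyes.snapshot(n);/s=eyes.snapshot(n); s["rotation"]=cv2.Rodrigues(np.array(s["rotation"],float))[0];/' h.py; sed -i 's/return dict(np.load(.*$/\n    s=dict(np.load("pics\/"+f+".npz"))\n    if s["rotation"].ndim==1: s["rotation"]=cv2.Rodrigues(s["rotation"])[0]\n    return s/' h.py; cat h.py
```

```text
import numpy as np,cv2
from workcell import readout,eyes,robot
def snap(n,f):
    s=eyes.snapshot(n); s["rotation"]=cv2.Rodrigues(np.array(s["rotation"],float))[0]; cv2.imwrite('pics/'+f,s['image'][:,:,::-1]); np.savez('pics/'+f[:-4]+'.npz',**{k:np.array(v) for k,v in s.items()}); return s
def load(f): 
    s=dict(np.load("pics/"+f+".npz"))
    if s["rotation"].ndim==1: s["rotation"]=cv2.Rodrigues(s["rotation"])[0]
    return s
def ray(s,u,v):
    d=np.linalg.inv(s['camera_matrix'])@np.array([u,v,1.]); return np.array(s['eye']),np.array(s['rotation'])@d
def onz(s,u,v,z):
    o,d=ray(s,u,v); return o+d*(z-o[2])/d[2]
def proj(s,p):
    c=np.array(s['rotation']).T@(np.array(p)-s['eye']); q=s['camera_matrix']@c; return q[:2]/q[2]
```

View pics/scene0.png

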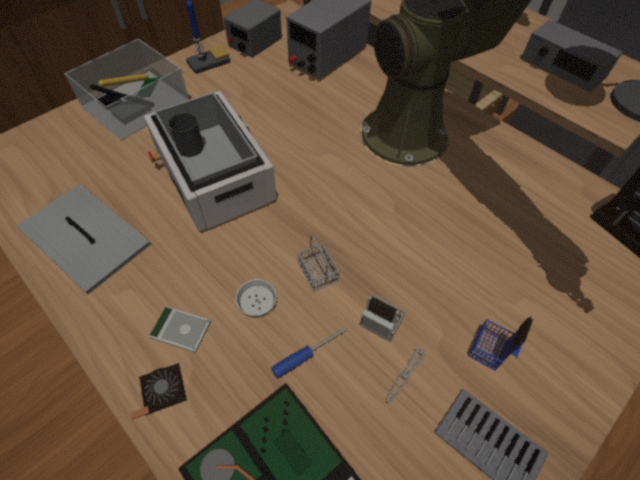

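View pics/top0.png

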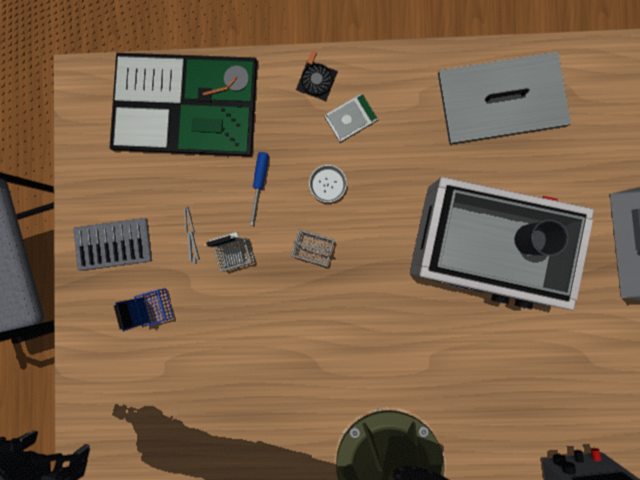

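View pics/wrist0.png

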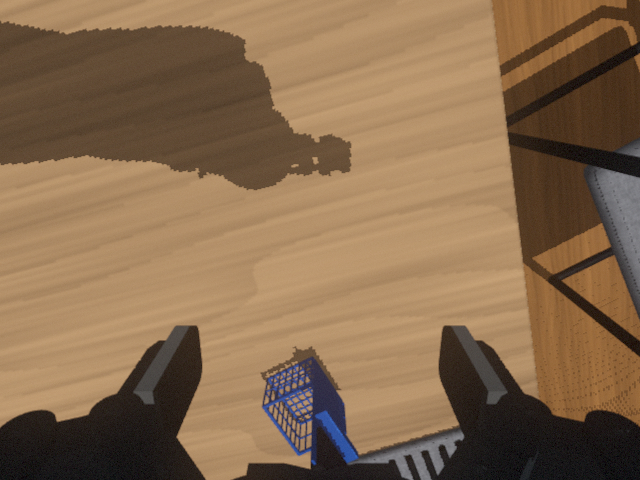

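Run:
```python
from h import *
s=cv2.imread('pics/scene0.png');t=cv2.imread('pics/top0.png')
r=lambda i,x0,y0,x1,y1,k:cv2.resize(i[y0:y1,x0:x1],None,fx=k,fy=k,interpolation=cv2.INTER_CUBIC)
cv2.imwrite('pics/c1.png',r(t,400,170,600,320,4))
cv2.imwrite('pics/c2.png',r(s,130,80,290,240,3.7))
a=r(t,190,210,350,280,5);b=r(s,280,230,440,350,5)
cv2.imwrite('pics/c3.png',a);cv2.imwrite('pics/c4.png',b)
```

```text
(no output)
```

View pics/c1.png

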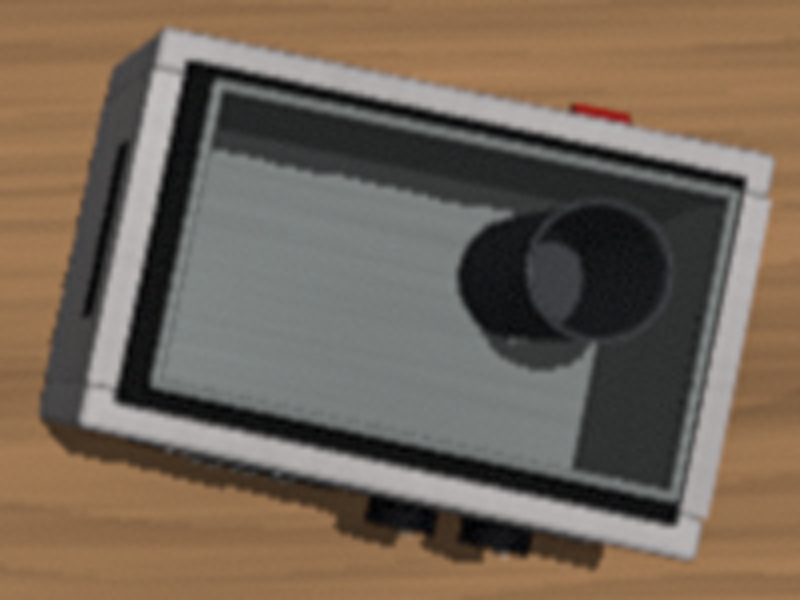

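View pics/c2.png

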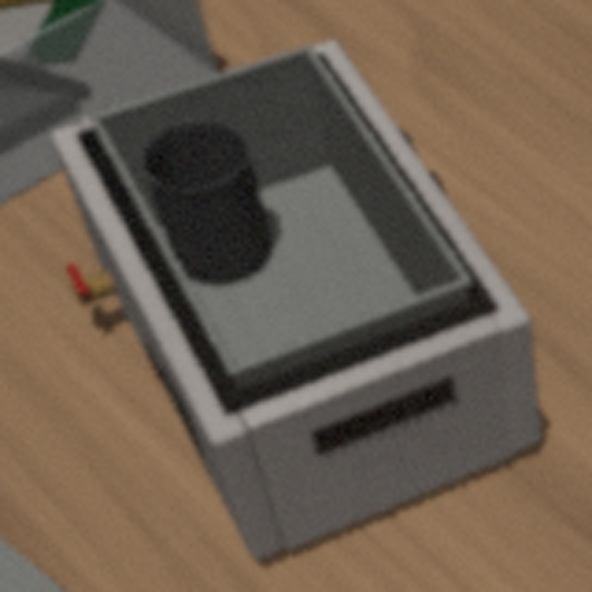

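View pics/c3.png

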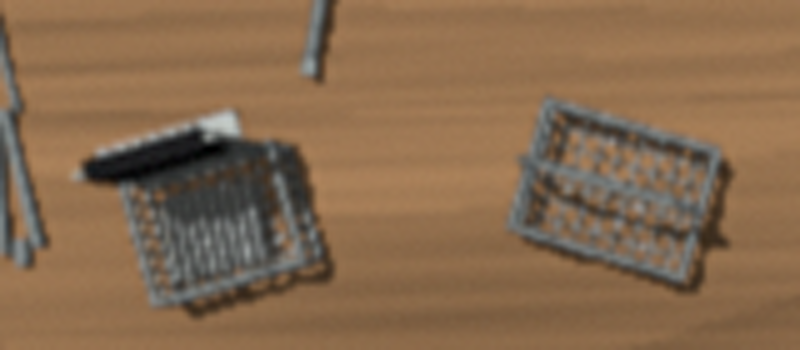

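View pics/c4.png

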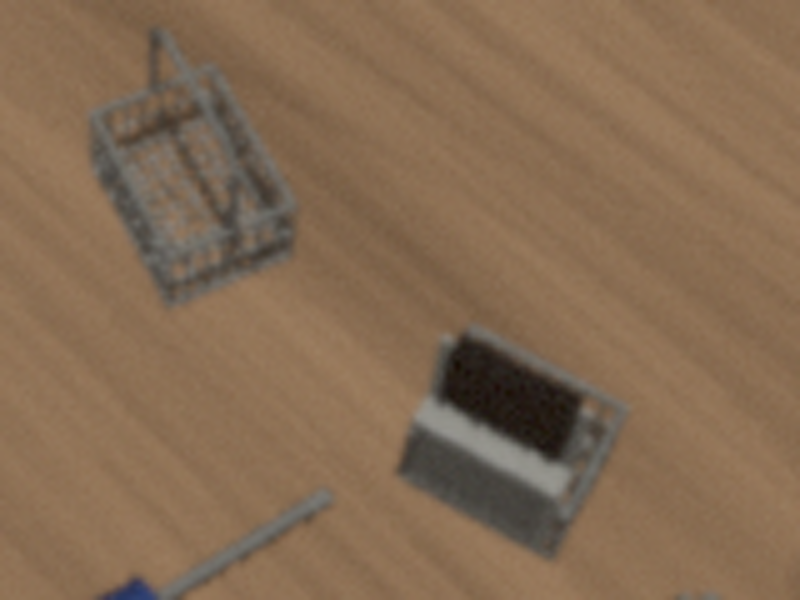

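The basket candidates in the top view are:
- **(235,250):** steel wire with a white lip, a black grip and a heat sink inside. It fits the description, so it is the target.
- **(315,248):** has a bail and no lip, so it is the plain basket.
- **(145,308):** the blue look-alike, to be left alone.

The knobs at top (510,300) mark the cleaner's front. The back is the upper long side, with the red drain, facing world +x. The beaker is toward the right (-y), so the free stretch is on the left (+y).

Run:
```python
from h import *
t=load('top0');s=load('scene0')
P=[onz(t,*p,128)for p in [(441.2,177),(593.7,209.2),(573.2,309.2),(420,276.2)]]
Q=[onz(s,*p,128)for p in [(190,199.7),(145.4,115),(219,90.8),(273,167.8)]]
for n,R in (('top',P),('scene',Q)):
    R=np.array(R)[:,:2]; c=R.mean(0); print(n,R.round(1).tolist(),c.round(1)); 
    e1=(R[0]-R[1])+(R[3]-R[2]); e2=(R[0]-R[3])+(R[1]-R[2])
    print('yaw from y',np.degrees(np.arctan2(-e1[0],e1[1])),'from x',np.degrees(np.arctan2(e2[1],e2[0])),np.linalg.norm(e1)/2,np.linalg.norm(e2)/2)
# grip black mask
for n,im,box in (('top',t,(195,225,260,275)),('scene',s,(355,290,410,345))):
    x0,y0,x1,y1=box; g=im['image'][y0:y1,x0:x1].astype(int).max(2)
    m=(g<40).astype(np.uint8); nn,l,st,_=cv2.connectedComponentsWithStats(m); k=1+st[1:,4].argmax()
    pts=np.argwhere(l==k)[:,::-1]+[x0,y0]; r=cv2.minAreaRect(pts.astype(np.float32)); b=cv2.boxPoints(r); print(n,r,st[k])
    for z in (130,): print([onz(im,*q,z)[:2].round(1).tolist() for q in b])
# beaker top z=135 rim circle in top crop: center (598,270), r 72
print('beaker',onz(t,400+598/4,170+270/4,135))
```

```text
top [[604.4, -105.5], [532.1, -392.8], [342.5, -344.3], [413.2, -57.2]] [ 473. -225.]
yaw from y -13.977548394478648 from x -14.255924114960266 295.9941904576575 196.46461986386313
scene [[603.4, -99.5], [529.7, -390.4], [345.9, -345.1], [419.7, -51.0]] [ 474.7 -221.5]
yaw from y -14.151414018943317 from x -14.317505707123244 301.70948090580697 189.59344929577574
top ((221.3486328125, 241.49539184570312), (5.746957778930664, 27.585397720336914), 73.3007583618164) [ 13  12  28   9 134]
[[490.3, 355.1], [504.3, 302.5], [493.4, 299.5], [479.4, 352.0]]
scene ((381.2000732421875, 309.10003662109375), (26.385601043701172, 11.627553939819336), 26.56505012512207) [ 14   9  26  22 247]
[[521.1, 319.6], [499.3, 312.3], [486.3, 356.4], [508.0, 363.0]]
beaker [ 480.14971945 -303.29122532  135.        ]
```

```bash
python3 - <<'E'
from h import *
w=load('wrist0'); R=w['rotation']; print(R.round(3)); tcp=np.array([155.2,579.1,230.6])
print(onz(w,320,240,130), proj(w,tcp), proj(w,tcp-[0,0,100]), onz(w,320,240,130)-tcp)
from scipy.spatial.transform import Rotation as Ro
T=Ro.from_rotvec(readout.get_obs()['eef_rot']).as_matrix();print(T.round(3)); print(T.T@(w['eye']-tcp))
E
python3 -m handwheel '[{"linear":[2,-2,0.5],"turn":0},{"linear":[2.8,-2.4,0.5],"turn":-6},{"linear":[2.8,-2.4,0.5],"turn":-6},{"linear":[2.8,-2.4,0.5],"turn":-6},{"linear":[2.8,-2.4,0.5],"turn":-6},{"linear":[2.8,-2.4,0.5],"turn":-6},{"linear":[2.8,-2.4,0],"turn":-6},{"linear":[2.8,-2.4,0],"turn":-6},{"linear":[2.8,-2.4,0],"turn":-6},{"linear":[2.8,-2.4,0],"turn":-6},{"linear":[2.8,-2.4,0],"turn":-6},{"linear":[2,-2,0],"turn":0},{"linear":[2,-2,0],"turn":0},{"linear":[0,0,0],"turn":0},{"linear":[0,0,0],"turn":0}]'
```

```text
[[ 0.259  0.913  0.316]
 [ 0.966 -0.244 -0.086]
 [-0.002  0.328 -0.945]]
[153.98674705 578.44035356 130.        ] [322.07651371 327.40596948] [321.56432106 241.87835637] [  -1.21325295   -0.65964644 -100.6       ]
[[-0.966  0.259 -0.   ]
 [ 0.259  0.966 -0.001]
 [-0.    -0.001 -1.   ]]
[  83.79764054   -0.73415676 -141.58182485]
time_s: 1.4
tool_pos: [495.9, 278.4, 260.8]
eef_rot: [-1.916, -2.489, 0.001]
contact_force: [0.1, -0.1, -0.2]
width: 85.3
```

Run:
```python
from h import *
w=snap('wrist','wrist1.png'); print(w['eye'],readout.get_obs()['tool_pos'])
```

```text
[474.93104905 359.25956825 402.48062965] [495.1824105  279.22526741 260.89899761]
```

View pics/wrist1.png

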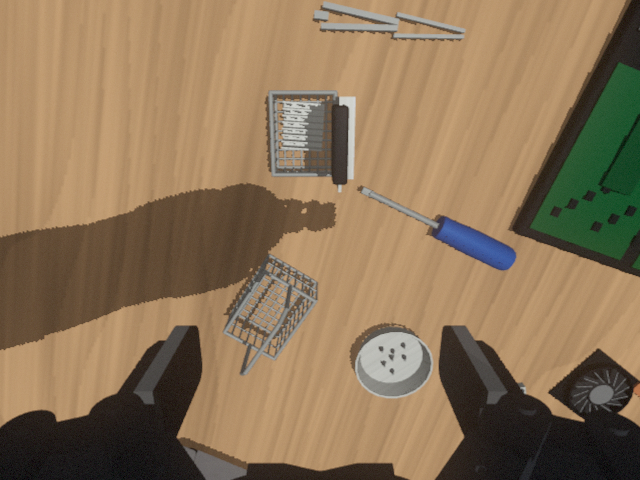

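Run:
```python
from h import *
w=load('wrist1'); im=w['image']
c=cv2.resize(im[80:200,250:370,::-1],None,fx=5,fy=5,interpolation=cv2.INTER_CUBIC); cv2.imwrite('pics/c5.png',c)
g=im[95:195,325:360].astype(int).max(2); m=(g<45).astype(np.uint8)
pts=(np.argwhere(m)[:,::-1]+[325,95]).astype(np.float32); r=cv2.minAreaRect(pts); print(r)
for q in cv2.boxPoints(r): print(q,onz(w,*q,130)[:2].round(1))
print('nadir',proj(w,w['eye']-[0,0,300]))
```

```text
((0.0, 0.0), (0.0, 0.0), 0.0)
[0. 0.] [284.5 362.5]
[0. 0.] [284.5 362.5]
[0. 0.] [284.5 362.5]
[0. 0.] [284.5 362.5]
nadir [320.35670324  95.93533499]
```

View pics/c5.png

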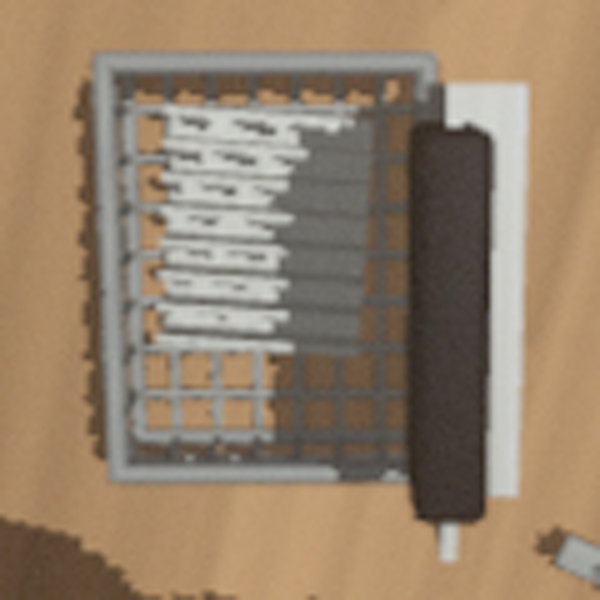

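Run:
```python
from h import *
w=load('wrist1')
f=lambda x,y,z:onz(w,250+x/5-.4,80+y/5-.4,z)[:2]
a=f(492,128,130);b=f(487,520,130);d=a-b;print(a,b,np.degrees(np.arctan2(-d[0],d[1])),np.linalg.norm(d))
yaw=np.arctan2(-d[0],d[1]);X=np.array([np.cos(yaw),np.sin(yaw)]);Y=np.array([-X[1],X[0]])
print('grip from right edge',(a+b)/2-5*X)
C=[f(97,55,45),f(435,55,45),f(110,480,45)]
d2=C[0]-C[2];print([c.round(1) for c in C],np.degrees(np.arctan2(-d2[0],d2[1])),np.linalg.norm(d2)); d3=C[1]-C[0];print(np.degrees(np.arctan2(d3[1],d3[0])),np.linalg.norm(d3))
O=(C[1]+C[2])/2;print('O',O,'grip',O+27*X)
# lip corners z~82
L=[f(527,83,82),f(517,495,82)];d=L[0]-L[1];print(L,np.degrees(np.arctan2(-d[0],d[1])),np.linalg.norm(d)); print('grip from lip',(L[0]+L[1])/2-(39.5-27)*X)
```

```text
[492.77506863 358.39984698] [505.6415007  311.34595625] 15.29313929313957 48.781284391556156
grip from right edge [494.38533962 333.55411386]
[array([434.2, 352.7]), array([486.5, 366.5]), array([451.2, 286.6])] 14.399938385135501 68.22497763490578
14.810592297446428 54.058531162535395
O [468.80823534 326.52623995] grip [494.85213856 333.6476938 ]
[array([499.08378485, 365.45985106]), array([514.42771223, 307.80130902])] 14.902018930476375 59.66526273579228
grip from lip [494.69838594 333.33361066]
```

```bash
python3 -m handwheel '[{"linear":[0,1.4,-2.5],"turn":0},{"linear":[0,1.4,-2.5],"turn":0},{"linear":[0,1.4,-2.5],"turn":0},{"linear":[-0.05,1.25,-2.5],"turn":0},{"linear":[0,0,0],"turn":0},{"linear":[0,0,0],"turn":0},{"linear":[0,0,0],"turn":0}]' 5
python3 - <<'E'
from h import *
w=snap('wrist','wrist2.png'); print(readout.get_obs()['tool_pos'],readout.get_obs()['eef_rot'])
E
```

```text
time_s: 2.03
tool_pos: [494.4, 334.6, 162.3]
eef_rot: [1.911, 2.493, 0.001]
contact_force: [0.1, -0.3, 0.5]
width: 49.8
[495.10903232 334.594267   162.9623726 ] [1.91118801 2.49240335 0.00277871]
```

View pics/wrist2.png

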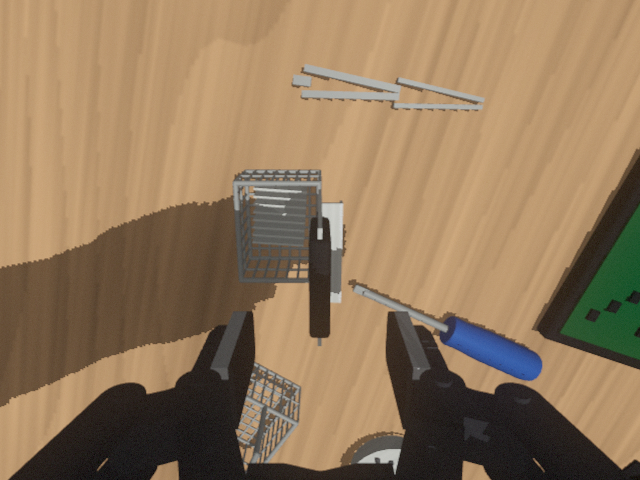

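Looking down the wrist, the grip is centred between the jaws at column 319, between the fingers at columns 245 and 395. I'll check it along y, then descend.

```bash
python3 - <<'E'
from h import *
w=load('wrist2'); a=onz(w,319,221,130);b=onz(w,320,337,130);print(a,b,(a+b)/2)
E
python3 -m handwheel '[{"linear":[0,0,-1.5],"turn":0},{"linear":[0,0,-1.5],"turn":0},{"linear":[0,0,-1.5],"turn":0},{"linear":[0,0,-1.3],"turn":0},{"linear":[0,0,-0.8],"turn":0},{"linear":[0,0,0],"turn":0},{"linear":[0,0,0],"turn":0}]'
```

```text
[485.82185492 366.14470464 130.        ] [501.12390276 310.90170104 130.        ] [493.47287884 338.52320284 130.        ]
time_s: 2.67
tool_pos: [495.3, 334.1, 96.3]
eef_rot: [1.913, 2.492, 0.001]
contact_force: [0.4, -0.2, 0.2]
width: 50.0
```

```bash
python3 -m handwheel '[{"linear":[0,0,0],"turn":0},{"linear":[0,0,0],"turn":0},{"linear":[0,0,0],"turn":0},{"linear":[0,0,0],"turn":0},{"linear":[0,0,0],"turn":0},{"linear":[0,0,0],"turn":0},{"linear":[0,0,0],"turn":0},{"linear":[0,0,0],"turn":0}]' 0
```

```text
time_s: 3.33
tool_pos: [495.3, 334.4, 96.3]
eef_rot: [1.912, 2.492, 0.002]
contact_force: [-0.8, -0.7, 5.8]
width: 9.0
```

```bash
python3 -m handwheel '[{"linear":[0,0,0.5],"turn":0},{"linear":[0,0,1],"turn":0},{"linear":[0,0,2],"turn":0},{"linear":[0,0,2],"turn":0},{"linear":[0,0,2],"turn":0},{"linear":[0,0,2],"turn":0},{"linear":[0,0,2],"turn":0},{"linear":[0,0,2],"turn":0},{"linear":[0,0,2],"turn":0},{"linear":[0,0,1.5],"turn":0},{"linear":[0,0,0.5],"turn":0},{"linear":[0,0,0],"turn":0},{"linear":[0,0,0],"turn":0},{"linear":[0,0,0],"turn":0}]'
python3 - <<'E'
from h import *
w=snap('wrist','wrist3.png'); print(readout.get_obs()['tool_pos'],readout.get_obs()['contact_force'])
E
```

```text
time_s: 4.5
tool_pos: [494.2, 333.6, 268.9]
eef_rot: [-1.912, -2.492, 0.003]
contact_force: [-1.4, -0.6, -2.3]
width: 9.3
[494.09798379 333.58936712 268.80413106] [-0.00932803  1.1954112  -2.54428827]
```

View pics/wrist3.png

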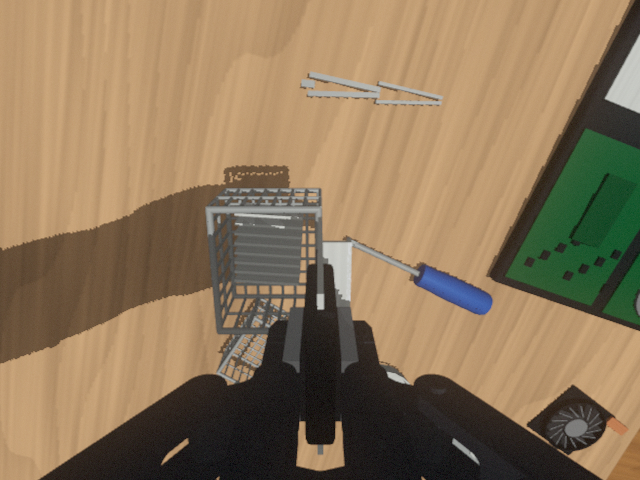

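```bash
python3 -m handwheel '[{"linear":[0.1,-1.0,0],"turn":0},{"linear":[0.2,-2.0,0],"turn":-1},{"linear":[0.3,-3.2,0],"turn":-2},{"linear":[0.3,-3.2,0],"turn":-2},{"linear":[0.3,-3.2,0],"turn":-2},{"linear":[0.3,-3.2,0],"turn":-2},{"linear":[0.3,-3.2,0],"turn":-2},{"linear":[0.3,-3.2,0],"turn":-2},{"linear":[0.3,-3.2,0],"turn":-2},{"linear":[0.3,-3.2,0],"turn":-2},{"linear":[0.3,-3.2,0],"turn":-2},{"linear":[0.3,-3.2,0],"turn":-2},{"linear":[0.3,-3.2,0],"turn":-2},{"linear":[0.3,-3.2,0],"turn":-2},{"linear":[0.3,-3.2,0],"turn":-2},{"linear":[0.2,-3.2,0],"turn":-2},{"linear":[0,-3.0,0],"turn":0},{"linear":[0,-1.7,0],"turn":-0.1},{"linear":[0,-0.7,0],"turn":0},{"linear":[0,0,0],"turn":0}]'
python3 - <<'E'
from h import *
E
python3 -m handwheel '[{"linear":[0,0,0],"turn":0},{"linear":[0,0,0],"turn":0},{"linear":[0,0,0],"turn":0},{"linear":[0,0,0],"turn":0}]'
python3 - <<'E'
from h import *
for n in('wrist','scene','top'): snap(n,n+'4.png')
o=readout.get_obs(); print(o['tool_pos'],o['eef_rot'],o['contact_force'],o['time_s'])
s=cv2.imread('pics/scene4.png');cv2.imwrite('pics/c6.png',cv2.resize(s[40:240,100:320],None,fx=3,fy=3,interpolation=2))
t=cv2.imread('pics/top4.png');cv2.imwrite('pics/c7.png',cv2.resize(t[150:330,400:620],None,fx=3,fy=3,interpolation=2))
E
```

```text
time_s: 6.22
tool_pos: [537.9, -199.7, 269.5]
eef_rot: [-2.479, -1.928, 0.001]
contact_force: [-0.1, 0.3, -2.2]
width: 9.3
time_s: 6.55
tool_pos: [538.9, -196.9, 270.4]
eef_rot: [-2.476, -1.934, -0.0]
contact_force: [0.5, -0.2, -2.2]
width: 9.4
[ 538.90115888 -197.31909137  270.4258659 ] [2.47618539e+00 1.93320033e+00 1.31605513e-04] [ 0.69711294 -0.05554123 -2.6798533 ] 6.7
```

View pics/wrist4.png

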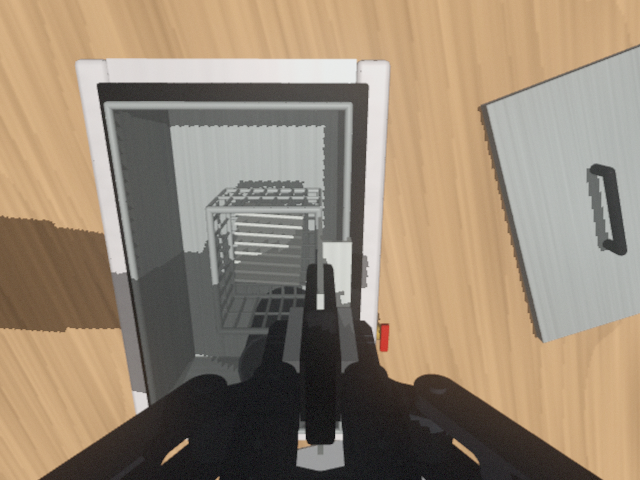

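View pics/c6.png

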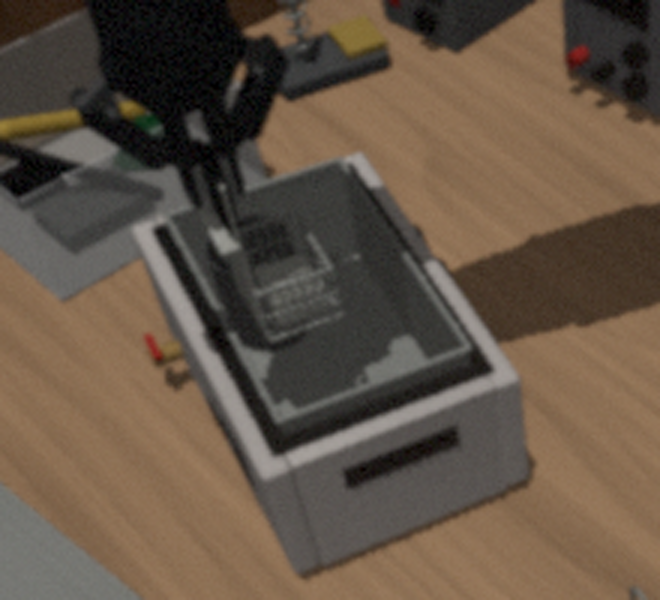

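View pics/c7.png

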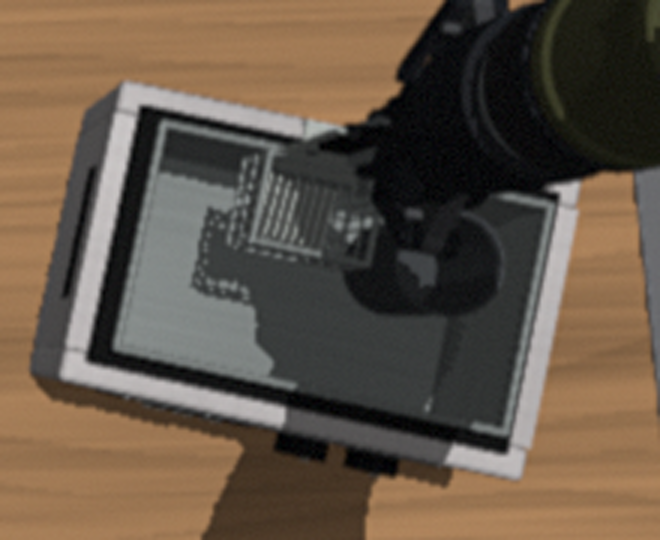

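Run:
```python
from h import *
w=load('wrist4'); im=w['image']
c=im[90:260,300:380,::-1]; cv2.imwrite('pics/c8.png',np.hstack([cv2.resize(c,None,fx=3.4,fy=3.4,interpolation=2),cv2.resize(im[90:260,95:175,::-1],None,fx=3.4,fy=3.4,interpolation=2)]))
for r in (115,130,150,170,190,210,230): print(r,'R',im[r,338:366].astype(int).mean(1).round().astype(int).tolist())
for r in (115,130,150,170,190,210): print(r,'L',im[r,98:130].astype(int).mean(1).round().astype(int).tolist())
```

```text
115 R [97, 91, 90, 91, 89, 90, 102, 130, 156, 167, 182, 183, 175, 162, 129, 79, 78, 77, 76, 75, 75, 75, 77, 75, 76, 78, 80, 76]
130 R [92, 89, 87, 89, 87, 89, 110, 140, 158, 172, 182, 182, 171, 158, 120, 72, 72, 72, 74, 75, 74, 74, 75, 76, 76, 72, 76, 74]
150 R [86, 84, 90, 89, 87, 89, 119, 150, 163, 175, 180, 175, 163, 130, 81, 68, 74, 72, 70, 75, 73, 72, 73, 71, 71, 73, 74, 73]
170 R [83, 87, 86, 84, 83, 104, 132, 155, 170, 177, 179, 170, 154, 115, 68, 70, 71, 73, 70, 72, 71, 73, 70, 71, 75, 70, 68, 123]
190 R [83, 86, 84, 84, 87, 112, 144, 160, 172, 178, 175, 163, 127, 77, 71, 70, 72, 68, 70, 71, 70, 72, 72, 74, 72, 71, 88, 191]
210 R [84, 83, 82, 82, 91, 125, 152, 168, 176, 176, 169, 163, 129, 67, 70, 70, 68, 72, 67, 70, 72, 69, 71, 71, 71, 68, 188, 223]
230 R [83, 84, 84, 83, 108, 141, 159, 172, 175, 174, 164, 126, 72, 68, 69, 69, 68, 72, 69, 73, 73, 76, 71, 73, 70, 158, 208, 222]
115 L [219, 219, 214, 168, 43, 49, 60, 129, 166, 175, 182, 180, 166, 152, 135, 106, 83, 88, 86, 86, 86, 87, 84, 82, 81, 84, 88, 84, 86, 85, 83, 85]
130 L [218, 217, 218, 219, 219, 187, 103, 47, 50, 107, 154, 173, 179, 182, 171, 156, 141, 115, 89, 84, 87, 85, 90, 88, 85, 85, 82, 82, 83, 85, 82, 87]
150 L [217, 217, 216, 217, 218, 217, 216, 217, 189, 111, 51, 56, 87, 143, 171, 179, 180, 170, 159, 144, 117, 87, 81, 86, 90, 88, 87, 86, 83, 85, 85, 85]
170 L [215, 215, 216, 217, 217, 217, 218, 217, 217, 216, 217, 198, 136, 48, 49, 72, 136, 169, 177, 178, 171, 159, 145, 120, 91, 85, 84, 86, 83, 84, 86, 86]
190 L [200, 210, 215, 216, 215, 216, 217, 216, 216, 214, 214, 216, 215, 214, 214, 175, 52, 53, 65, 132, 166, 175, 177, 172, 159, 145, 120, 96, 88, 88, 90, 88]
210 L [164, 165, 178, 194, 205, 211, 215, 215, 214, 215, 216, 215, 216, 217, 216, 216, 217, 217, 177, 69, 56, 55, 126, 165, 173, 177, 172, 162, 146, 120, 94, 86]
```

View pics/c8.png

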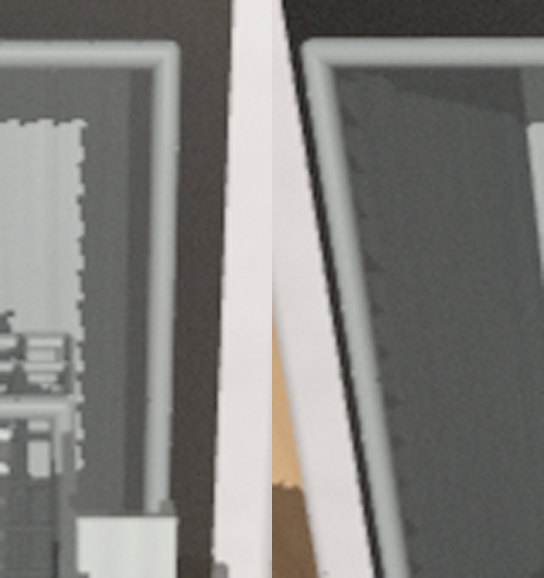

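Run:
```python
from h import *
from scipy.optimize import brentq
w=load('wrist4'); tcp=np.array([538.90,-197.32,270.43])
def lines(z):
    R=[onz(w,348.3,115,z)[:2],onz(w,345.7,230,z)[:2]];L=[onz(w,109,115,z)[:2],onz(w,123.6,210,z)[:2]]
    return R,L
def width(z):
    R,L=lines(z); d=R[0]-R[1]; d/=np.linalg.norm(d); n=np.array([d[1],-d[0]]); return np.mean([(R[0]-l)@n for l in L]),d,n,R,L
z=brentq(lambda z:width(z)[0]-145,100,190); print('bead centre z',z)
for zz in (144.5,z,147.5,150.5):
    q,d,n,R,L=width(zz); dl=L[0]-L[1]
    print(zz,'width',q,'yaw',np.degrees(np.arctan2(-d[0],d[1])),np.degrees(np.arctan2(-dl[0],dl[1])),'bead centre ahead of TCP along n',(R[1]-tcp[:2])@n)
a=np.arctan2(1.933,2.476)*2; print('tool y deg',np.degrees(a)-90)
# +y end rim
e=onz(w,230,105,147.5)[:2]; print('y-end bead centre rel TCP',(e-tcp[:2])@d)
# sheet/lip outer edge in the wrist view: lip corner (351,242) at z_lip=tcpz-16+2
print(onz(w,352,242,tcp[2]-15)[:2]-tcp[:2], n)
s=onz(w,352,242,tcp[2]-15)[:2]-tcp[:2]; print('lip edge along n',s@n,'along y',s@d)
```

```text
bead centre z 146.135869946574
144.5 width 145.89193688045071 yaw -14.12366975335296 -14.250858166179246 bead centre ahead of TCP along n 17.739759518261685
146.135869946574 width 145.00000000000003 yaw -14.123669753353038 -14.250858166179325 bead centre ahead of TCP along n 17.63391572050918
147.5 width 144.25622577336912 yaw -14.123669753352962 -14.250858166179283 bead centre ahead of TCP along n 17.545653994211676
150.5 width 142.62051466628745 yaw -14.123669753352967 -14.250858166179261 bead centre ahead of TCP along n 17.351548470161664
tool y deg -14.0420627645683
y-end bead centre rel TCP 79.05501514298189
[20.04439695 25.76238182] [ 0.96977129 -0.24401566]
lip edge along n 13.152056122752526 along y 29.874765034455876
```

```bash
python3 -m handwheel '[{"linear":[0,0,-0.6],"turn":0},{"linear":[0,0,-1.2],"turn":0},{"linear":[0,0,-1.2],"turn":0},{"linear":[0,0,-1.2],"turn":0},{"linear":[0,0,-1.2],"turn":0},{"linear":[0,0,-1.2],"turn":0},{"linear":[0,0,-1.0],"turn":0},{"linear":[0,0,-0.6],"turn":0},{"linear":[0,0,0],"turn":0},{"linear":[0,0,0],"turn":0},{"linear":[0,0,0],"turn":0},{"linear":[0,0,0],"turn":0}]'
python3 - <<'E'
from h import *
w=snap('wrist','wrist5.png')
o=readout.get_obs(); print(o['tool_pos'],o['eef_rot'],o['contact_force'],o['wrist_torque'],o['time_s'])
E
```

```text
time_s: 7.7
tool_pos: [539.3, -198.2, 189.1]
eef_rot: [2.476, 1.931, 0.001]
contact_force: [0.5, 0.3, -1.8]
width: 9.6
[ 539.29648753 -198.14287463  189.07587792] [2.47642171e+00 1.93126529e+00 1.10170523e-03] [ 0.69898305 -0.22502205 -1.5094119 ] [-0.03481803 -0.06350806  0.01552511] 7.75
```

View pics/wrist5.png

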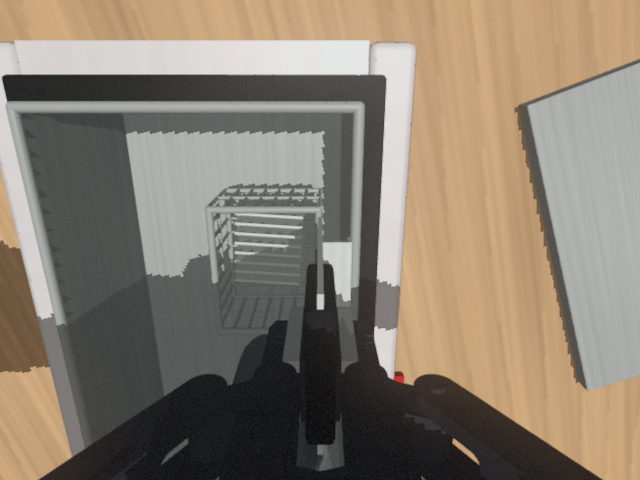

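Run:
```python
from h import *
from scipy.optimize import brentq
w=load('wrist5'); im=w['image'].astype(float).mean(2); tcp=np.array([539.30,-198.14,189.08])
def edges(r,a,b,th=125):
    p=im[r-1:r+2,a:b].mean(0); m=np.where(p>th)[0]
    i,j=m[0],m[-1]; lo=a+i-(p[i]-th)/(p[i]-p[i-1]); hi=a+j+(p[j]-th)/(p[j]-p[j+1]); return lo,hi
E={r:edges(r,345,375) for r in (125,150,180,210,235)}; F={r:edges(r,r and 8,60) for r in ()}
print({k:np.round(v,1).tolist() for k,v in E.items()})
for r in (125,150,170): print(r,im[r,8:45].round().astype(int).tolist())
for z in (145,147.5,150):
    c=[onz(w,sum(E[r])/2,r,z)[:2] for r in (125,235)]; d=c[0]-c[1]; d/=np.linalg.norm(d); n=np.array([d[1],-d[0]])
    print(z,np.degrees(np.arctan2(-d[0],d[1])),(c[1]-tcp[:2])@n, n)
```

```text
{125: [353.5, 363.6], 150: [352.9, 362.6], 180: [352.2, 361.6], 210: [351.4, 360.6], 235: [350.8, 359.7]}
125 [213, 196, 166, 162, 171, 173, 174, 177, 167, 155, 148, 137, 129, 111, 90, 74, 81, 78, 83, 80, 79, 79, 79, 81, 80, 81, 77, 81, 77, 74, 78, 80, 78, 78, 82, 79, 79]
150 [211, 213, 210, 211, 211, 212, 210, 191, 161, 166, 170, 173, 177, 174, 162, 155, 146, 134, 121, 103, 85, 77, 69, 76, 80, 78, 84, 82, 81, 83, 78, 78, 76, 77, 81, 79, 77]
170 [211, 211, 212, 211, 213, 212, 211, 213, 211, 213, 212, 207, 180, 161, 167, 170, 173, 175, 170, 157, 149, 141, 131, 113, 92, 77, 70, 72, 75, 76, 81, 82, 80, 82, 79, 84, 78]
145 -14.182189419773897 17.22663532832208 [ 0.96952156 -0.24500602]
147.5 -14.182189419773875 17.001294813404296 [ 0.96952156 -0.24500602]
150 -14.182189419773861 16.775954298486507 [ 0.96952156 -0.24500602]
```

```bash
python3 -m handwheel '[{"linear":[0.194,-0.049,0],"turn":0},{"linear":[0.291,-0.0735,0],"turn":0},{"linear":[0.291,-0.0735,0],"turn":0},{"linear":[0.194,-0.049,0],"turn":0},{"linear":[0,0,0],"turn":0},{"linear":[0,0,0],"turn":0},{"linear":[0,0,0],"turn":0},{"linear":[0,0,0],"turn":0}]'
for i in 1; do python3 -m handwheel '[{"linear":[0.0485,-0.01225,0],"turn":0},{"linear":[0,0,0],"turn":0},{"linear":[0,0,0],"turn":0}]'; done
python3 -m handwheel '[{"linear":[0.0485,-0.01225,0],"turn":0},{"linear":[0,0,0],"turn":0},{"linear":[0,0,0],"turn":0}]'
```

```text
time_s: 8.42
tool_pos: [548.4, -200.3, 188.2]
eef_rot: [-2.477, -1.932, 0.0]
contact_force: [-0.3, 0.2, -3.1]
width: 9.1
time_s: 8.67
tool_pos: [548.9, -200.5, 188.3]
eef_rot: [2.477, 1.932, 0.0]
contact_force: [0.1, -0.5, -2.1]
width: 9.3
time_s: 8.92
tool_pos: [549.5, -200.6, 188.3]
eef_rot: [2.477, 1.932, 0.0]
contact_force: [0.4, -0.6, -2.6]
width: 9.2
```

```bash
python3 -m handwheel '[{"linear":[0.0485,-0.01225,0],"turn":0},{"linear":[0,0,0],"turn":0},{"linear":[0,0,0],"turn":0}]'
python3 -m handwheel '[{"linear":[0.0485,-0.01225,0],"turn":0},{"linear":[0,0,0],"turn":0},{"linear":[0,0,0],"turn":0}]'
```

```text
time_s: 9.17
tool_pos: [550.0, -200.8, 188.3]
eef_rot: [2.477, 1.932, -0.0]
contact_force: [0.7, 0.0, -2.9]
width: 8.9
time_s: 9.42
tool_pos: [550.5, -200.9, 188.3]
eef_rot: [2.477, 1.932, 0.0]
contact_force: [-0.7, 0.8, -2.8]
width: 9.5
```

```bash
python3 -m handwheel '[{"linear":[0.0485,-0.01225,0],"turn":0},{"linear":[0,0,0],"turn":0},{"linear":[0,0,0],"turn":0}]'
```

```text
time_s: 9.67
tool_pos: [550.9, -201.0, 188.3]
eef_rot: [-2.477, -1.932, -0.0]
contact_force: [-0.2, -0.9, -2.8]
width: 9.0
```

```bash
python3 -m handwheel '[{"linear":[0.0485,-0.01225,0],"turn":0},{"linear":[0,0,0],"turn":0},{"linear":[0,0,0],"turn":0}]'
```

```text
time_s: 9.92
tool_pos: [551.4, -201.1, 188.3]
eef_rot: [2.477, 1.932, 0.0]
contact_force: [0.3, 0.3, -2.6]
width: 9.0
```

```bash
python3 -m handwheel '[{"linear":[0.0485,-0.01225,0],"turn":0},{"linear":[0,0,0],"turn":0},{"linear":[0,0,0],"turn":0}]'
```

```text
time_s: 10.17
tool_pos: [551.9, -201.3, 188.3]
eef_rot: [-2.477, -1.932, 0.0]
contact_force: [0.1, 0.4, -1.7]
width: 9.1
```

```bash
python3 -m handwheel '[{"linear":[0.0485,-0.01225,0],"turn":0},{"linear":[0,0,0],"turn":0},{"linear":[0,0,0],"turn":0}]'
```

```text
time_s: 10.42
tool_pos: [552.3, -201.4, 188.2]
eef_rot: [-2.477, -1.932, 0.0]
contact_force: [-0.5, -0.1, -2.6]
width: 9.2
```

```bash
cat > o.py <<'E'
from workcell import readout
import numpy as np
o=readout.get_obs();X=np.array([.9695,-.245,0])
print('n-prog %.2f z %.2f Fn %.2f Fz %.2f tq %s'%((o['tool_pos']-[539.3,-198.14,0])@X,o['tool_pos'][2],o['contact_force']@X,o['contact_force'][2],o['wrist_torque'].round(3)))
E
python3 o.py; python3 -m handwheel '[{"linear":[0.0485,-0.01225,0],"turn":0},{"linear":[0,0,0],"turn":0},{"linear":[0,0,0],"turn":0}]'; python3 o.py
```

```text
n-prog 13.37 z 188.24 Fn -0.42 Fz -2.59 tq [-0.013  0.118 -0.044]
time_s: 10.67
tool_pos: [552.6, -201.4, 188.2]
eef_rot: [-2.477, -1.932, 0.001]
contact_force: [-1.0, 0.5, -3.7]
width: 9.2
n-prog 13.67 z 188.15 Fn -1.09 Fz -3.71 tq [ 0.097  0.298 -0.049]
```

```bash
python3 -m handwheel '[{"linear":[0.0485,-0.01225,0],"turn":0},{"linear":[0,0,0],"turn":0},{"linear":[0,0,0],"turn":0}]'; python3 o.py
```

```text
time_s: 10.92
tool_pos: [552.9, -201.6, 188.0]
eef_rot: [-2.477, -1.931, 0.001]
contact_force: [-3.0, 0.8, -4.0]
width: 9.0
n-prog 14.01 z 188.02 Fn -3.08 Fz -4.04 tq [ 0.068  0.649 -0.073]
```

```bash
python3 -m handwheel '[{"linear":[-0.097,0.0245,0],"turn":0},{"linear":[0,0,0],"turn":0},{"linear":[0,0,0],"turn":0},{"linear":[0,0,0],"turn":0}]'; python3 o.py;python3 -m handwheel '[{"linear":[0,0,-0.1],"turn":0},{"linear":[0,0,-0.1],"turn":0},{"linear":[0,0,0],"turn":0},{"linear":[0,0,0],"turn":0}]'; python3 o.py
```

```text
time_s: 11.25
tool_pos: [552.4, -201.4, 188.3]
eef_rot: [2.477, 1.932, 0.0]
contact_force: [-1.4, -0.1, -2.6]
width: 9.0
n-prog 13.52 z 188.34 Fn -1.32 Fz -2.61 tq [ 0.078  0.343 -0.003]
time_s: 11.58
tool_pos: [552.5, -201.4, 186.3]
eef_rot: [2.477, 1.932, 0.0]
contact_force: [-1.1, 0.4, -2.6]
width: 9.3
n-prog 13.55 z 186.30 Fn -1.17 Fz -2.59 tq [0.052 0.209 0.011]
```

```bash
python3 -m handwheel '[{"linear":[-0.0388,0.0098,0],"turn":0},{"linear":[0,0,0],"turn":0},{"linear":[0,0,0],"turn":0}]'; python3 o.py;python3 -m handwheel '[{"linear":[0,0,-0.1],"turn":0},{"linear":[0,0,0],"turn":0},{"linear":[0,0,0],"turn":0}]'; python3 o.py
```

```text
time_s: 11.83
tool_pos: [552.2, -201.3, 186.4]
eef_rot: [2.477, 1.932, 0.0]
contact_force: [-0.3, -0.3, -2.7]
width: 9.1
n-prog 13.24 z 186.39 Fn -0.20 Fz -2.67 tq [ 0.034  0.073 -0.041]
time_s: 12.08
tool_pos: [552.0, -201.3, 185.2]
eef_rot: [2.477, 1.932, 0.0]
contact_force: [0.3, 0.6, -3.1]
width: 9.1
n-prog 13.10 z 185.23 Fn 0.10 Fz -3.09 tq [-0.051  0.018 -0.034]
```

```bash
python3 -m handwheel '[{"linear":[0,0,-0.1],"turn":0},{"linear":[0,0,-0.1],"turn":0},{"linear":[0,0,0],"turn":0},{"linear":[0,0,0],"turn":0}]'; python3 o.py
```

```text
time_s: 12.42
tool_pos: [552.0, -201.3, 183.2]
eef_rot: [-2.477, -1.932, 0.0]
contact_force: [0.2, 0.1, -2.6]
width: 9.3
n-prog 13.04 z 183.15 Fn 0.22 Fz -2.58 tq [-0.036 -0.004 -0.066]
```

```bash
python3 -m handwheel '[{"linear":[0,0,-0.1],"turn":0},{"linear":[0,0,0],"turn":0},{"linear":[0,0,0],"turn":0}]'; python3 o.py
```

```text
time_s: 12.67
tool_pos: [551.9, -201.3, 182.2]
eef_rot: [-2.477, -1.932, 0.0]
contact_force: [-0.0, 0.1, -1.7]
width: 9.0
n-prog 13.00 z 182.22 Fn -0.05 Fz -1.70 tq [ 0.    -0.021 -0.003]
```

```bash
python3 -m handwheel '[{"linear":[0,0,-0.1],"turn":0},{"linear":[0,0,0],"turn":0},{"linear":[0,0,0],"turn":0}]'; python3 o.py
```

```text
time_s: 12.92
tool_pos: [551.9, -201.3, 181.2]
eef_rot: [-2.477, -1.932, 0.0]
contact_force: [-0.4, -0.8, -2.8]
width: 9.4
n-prog 13.01 z 181.24 Fn -0.17 Fz -2.78 tq [-0.025 -0.019  0.007]
```

```bash
python3 -m handwheel '[{"linear":[0,0,-0.1],"turn":0},{"linear":[0,0,0],"turn":0},{"linear":[0,0,0],"turn":0}]'; python3 o.py
```

```text
time_s: 13.17
tool_pos: [551.9, -201.3, 180.2]
eef_rot: [-2.477, -1.932, 0.0]
contact_force: [-0.7, -0.6, -3.0]
width: 9.3
n-prog 13.01 z 180.22 Fn -0.52 Fz -3.01 tq [-0.061  0.013 -0.02 ]
```

```bash
python3 -m handwheel '[{"linear":[0,0,-0.1],"turn":0},{"linear":[0,0,0],"turn":0},{"linear":[0,0,0],"turn":0}]'; python3 o.py
```

```text
time_s: 13.42
tool_pos: [552.0, -201.3, 179.2]
eef_rot: [-2.477, -1.932, 0.0]
contact_force: [-0.3, -0.3, -1.7]
width: 9.3
n-prog 13.03 z 179.22 Fn -0.22 Fz -1.65 tq [ 0.022 -0.027  0.028]
```

```bash
python3 -m handwheel '[{"linear":[0,0,-0.1],"turn":0},{"linear":[0,0,0],"turn":0},{"linear":[0,0,0],"turn":0}]'; python3 o.py
```

```text
time_s: 13.67
tool_pos: [551.9, -201.3, 178.2]
eef_rot: [-2.477, -1.932, 0.0]
contact_force: [0.5, -0.1, -3.0]
width: 9.3
n-prog 13.02 z 178.22 Fn 0.53 Fz -3.00 tq [-0.014  0.044 -0.009]
```

```bash
python3 -m handwheel '[{"linear":[0,0,-0.1],"turn":0},{"linear":[0,0,0],"turn":0},{"linear":[0,0,0],"turn":0}]'; python3 o.py
```

```text
time_s: 13.92
tool_pos: [552.2, -201.3, 177.6]
eef_rot: [2.477, 1.932, 0.001]
contact_force: [0.3, -0.1, -0.8]
width: 9.2
n-prog 13.27 z 177.56 Fn 0.28 Fz -0.82 tq [ 0.091 -0.042 -0.036]
```

```bash
python3 -m handwheel '[{"linear":[0,0,-0.1],"turn":0},{"linear":[0,0,0],"turn":0},{"linear":[0,0,0],"turn":0}]'; python3 o.py
```

```text
time_s: 14.17
tool_pos: [552.2, -201.3, 176.5]
eef_rot: [2.477, 1.932, 0.001]
contact_force: [0.8, 0.6, 0.1]
width: 9.4
n-prog 13.27 z 176.46 Fn 0.59 Fz 0.14 tq [ 0.075 -0.118 -0.013]
```

```bash
python3 -m handwheel '[{"linear":[0,0,-0.1],"turn":0},{"linear":[0,0,0],"turn":0},{"linear":[0,0,0],"turn":0}]'; python3 o.py
```

```text
time_s: 14.42
tool_pos: [552.1, -201.3, 175.3]
eef_rot: [2.477, 1.932, 0.0]
contact_force: [0.2, 0.2, -0.7]
width: 9.6
n-prog 13.19 z 175.29 Fn 0.10 Fz -0.69 tq [ 0.035 -0.173 -0.046]
```

```bash
python3 -m handwheel '[{"linear":[0,0,-0.1],"turn":0},{"linear":[0,0,0],"turn":0},{"linear":[0,0,0],"turn":0}]'; python3 o.py
```

```text
time_s: 14.67
tool_pos: [552.0, -201.3, 174.2]
eef_rot: [2.477, 1.932, -0.0]
contact_force: [0.3, -0.4, -1.2]
width: 9.5
n-prog 13.10 z 174.25 Fn 0.44 Fz -1.20 tq [-0.063 -0.199  0.05 ]
```

```bash
python3 -m handwheel '[{"linear":[0,0,-0.1],"turn":0},{"linear":[0,0,0],"turn":0},{"linear":[0,0,0],"turn":0}]'; python3 o.py
```

```text
time_s: 14.92
tool_pos: [552.0, -201.3, 173.2]
eef_rot: [2.477, 1.932, -0.0]
contact_force: [0.6, -1.2, 0.3]
width: 9.5
n-prog 13.11 z 173.25 Fn 0.86 Fz 0.29 tq [-0.088 -0.249  0.03 ]
```

```bash
python3 -m handwheel '[{"linear":[0,0,-0.1],"turn":0},{"linear":[0,0,0],"turn":0},{"linear":[0,0,0],"turn":0}]'; python3 o.py
```

```text
time_s: 15.17
tool_pos: [552.0, -201.3, 172.3]
eef_rot: [2.477, 1.932, 0.0]
contact_force: [1.2, 0.1, 0.1]
width: 9.1
n-prog 13.11 z 172.27 Fn 1.16 Fz 0.14 tq [-0.039 -0.206  0.037]
```

```bash
python3 -m handwheel '[{"linear":[0,0,-0.1],"turn":0},{"linear":[0,0,0],"turn":0},{"linear":[0,0,0],"turn":0}]'; python3 o.py
```

```text
time_s: 15.42
tool_pos: [552.0, -201.3, 171.3]
eef_rot: [2.477, 1.932, 0.0]
contact_force: [0.9, 0.1, 0.3]
width: 9.0
n-prog 13.08 z 171.28 Fn 0.87 Fz 0.27 tq [-0.122 -0.236  0.061]
```

```bash
python3 -m handwheel '[{"linear":[0,0,-0.1],"turn":0},{"linear":[0,0,0],"turn":0},{"linear":[0,0,0],"turn":0}]'; python3 o.py
```

```text
time_s: 15.67
tool_pos: [551.9, -201.3, 170.2]
eef_rot: [-2.477, -1.932, 0.0]
contact_force: [0.9, -0.4, 0.1]
width: 9.3
n-prog 13.00 z 170.19 Fn 0.98 Fz 0.13 tq [-0.087 -0.221  0.093]
```

```bash
python3 -m handwheel '[{"linear":[0,0,-0.1],"turn":0},{"linear":[0,0,0],"turn":0},{"linear":[0,0,0],"turn":0}]'; python3 o.py
```

```text
time_s: 15.92
tool_pos: [552.2, -201.3, 169.6]
eef_rot: [2.477, 1.932, 0.001]
contact_force: [1.5, 0.5, 3.1]
width: 9.2
n-prog 13.30 z 169.58 Fn 1.39 Fz 3.07 tq [-0.006 -0.25   0.033]
```

```bash
python3 -m handwheel '[{"linear":[0,0,-0.1],"turn":0},{"linear":[0,0,0],"turn":0},{"linear":[0,0,0],"turn":0}]'; python3 o.py
```

```text
time_s: 16.17
tool_pos: [551.7, -201.3, 168.0]
eef_rot: [-2.477, -1.932, 0.001]
contact_force: [1.0, -0.8, -0.2]
width: 8.8
n-prog 12.84 z 167.97 Fn 1.15 Fz -0.19 tq [-0.155 -0.32   0.017]
```

```bash
python3 -m handwheel '[{"linear":[0,0,-0.05],"turn":0},{"linear":[0,0,0],"turn":0},{"linear":[0,0,0],"turn":0}]'; python3 o.py
```

```text
time_s: 16.42
tool_pos: [551.6, -201.3, 167.4]
eef_rot: [-2.477, -1.932, 0.001]
contact_force: [0.4, 0.1, -0.2]
width: 8.9
n-prog 12.69 z 167.37 Fn 0.32 Fz -0.18 tq [-0.164 -0.195  0.032]
```

```bash
python3 -m handwheel '[{"linear":[0,0,-0.05],"turn":0},{"linear":[0,0,0],"turn":0},{"linear":[0,0,0],"turn":0}]'; python3 o.py
```

```text
time_s: 16.67
tool_pos: [551.7, -201.3, 167.0]
eef_rot: [-2.477, -1.932, 0.001]
contact_force: [0.5, -0.3, -0.8]
width: 9.3
n-prog 12.77 z 167.04 Fn 0.59 Fz -0.82 tq [-0.236 -0.15   0.065]
```

```bash
python3 -m handwheel '[{"linear":[0,0,-0.05],"turn":0},{"linear":[0,0,0],"turn":0},{"linear":[0,0,0],"turn":0}]'; python3 o.py
```

```text
time_s: 16.92
tool_pos: [551.8, -201.3, 166.7]
eef_rot: [-2.477, -1.932, 0.0]
contact_force: [-0.3, -0.7, -0.7]
width: 9.2
n-prog 12.89 z 166.68 Fn -0.08 Fz -0.68 tq [-0.096 -0.14  -0.005]
```

```bash
python3 -m handwheel '[{"linear":[0,0,-0.05],"turn":0},{"linear":[0,0,0],"turn":0},{"linear":[0,0,0],"turn":0}]'; python3 o.py
```

```text
time_s: 17.17
tool_pos: [551.8, -201.2, 166.2]
eef_rot: [-2.477, -1.932, 0.0]
contact_force: [-0.6, -1.5, -1.2]
width: 9.3
n-prog 12.92 z 166.19 Fn -0.18 Fz -1.22 tq [-0.135 -0.142  0.022]
```

```bash
python3 -m handwheel '[{"linear":[0,0,-0.05],"turn":0},{"linear":[0,0,0],"turn":0},{"linear":[0,0,0],"turn":0}]'; python3 o.py
```

```text
time_s: 17.42
tool_pos: [551.8, -201.2, 165.6]
eef_rot: [-2.477, -1.932, 0.0]
contact_force: [-0.3, -0.6, -2.3]
width: 9.3
n-prog 12.84 z 165.63 Fn -0.17 Fz -2.31 tq [-0.13  -0.068  0.096]
```

```bash
python3 -m handwheel '[{"linear":[0,0,-0.05],"turn":0},{"linear":[0,0,0],"turn":0},{"linear":[0,0,0],"turn":0}]'; python3 o.py
```

```text
time_s: 17.67
tool_pos: [551.9, -201.3, 165.2]
eef_rot: [-2.477, -1.932, 0.0]
contact_force: [0.6, -0.5, -2.3]
width: 9.2
n-prog 12.94 z 165.20 Fn 0.71 Fz -2.32 tq [-0.117 -0.069  0.007]
```

```bash
python3 -m handwheel '[{"linear":[0,0,-0.05],"turn":0},{"linear":[0,0,0],"turn":0},{"linear":[0,0,0],"turn":0}]'; python3 o.py
```

```text
time_s: 17.92
tool_pos: [552.1, -201.3, 165.0]
eef_rot: [2.477, 1.932, 0.0]
contact_force: [0.7, -0.1, -0.2]
width: 9.4
n-prog 13.22 z 164.99 Fn 0.70 Fz -0.22 tq [-0.104 -0.069 -0.005]
```

```bash
python3 -m handwheel '[{"linear":[0,0,-0.05],"turn":0},{"linear":[0,0,0],"turn":0},{"linear":[0,0,0],"turn":0}]'; python3 o.py
```

```text
time_s: 18.17
tool_pos: [552.4, -201.3, 164.8]
eef_rot: [2.477, 1.932, 0.001]
contact_force: [0.6, -0.0, 3.2]
width: 9.2
n-prog 13.46 z 164.82 Fn 0.60 Fz 3.18 tq [-0.077  0.024  0.042]
```

```bash
python3 -m handwheel '[{"linear":[0,0,-0.03],"turn":0},{"linear":[0,0,0],"turn":0},{"linear":[0,0,0],"turn":0}]'; python3 o.py
```

```text
time_s: 18.42
tool_pos: [552.6, -201.4, 164.7]
eef_rot: [2.476, 1.931, 0.001]
contact_force: [0.1, 0.8, 4.9]
width: 9.2
n-prog 13.66 z 164.68 Fn -0.14 Fz 4.85 tq [0.044 0.103 0.022]
```

```bash
python3 -m handwheel '[{"linear":[0,0,0.07],"turn":0},{"linear":[0,0,0],"turn":0},{"linear":[0,0,0],"turn":0}]'; python3 o.py
python3 - <<'E'
from h import *
w=snap('wrist','wrist6.png'); snap('scene','scene6.png')
s=cv2.imread('pics/scene6.png');cv2.imwrite('pics/c9.png',cv2.resize(s[60:240,120:300],None,fx=3.3,fy=3.3,interpolation=2))
E
```

```text
time_s: 18.67
tool_pos: [552.2, -201.3, 164.8]
eef_rot: [2.477, 1.932, 0.001]
contact_force: [1.4, -0.5, 4.2]
width: 9.3
n-prog 13.30 z 164.82 Fn 1.45 Fz 4.24 tq [-0.066 -0.168 -0.02 ]
```

View pics/wrist6.png

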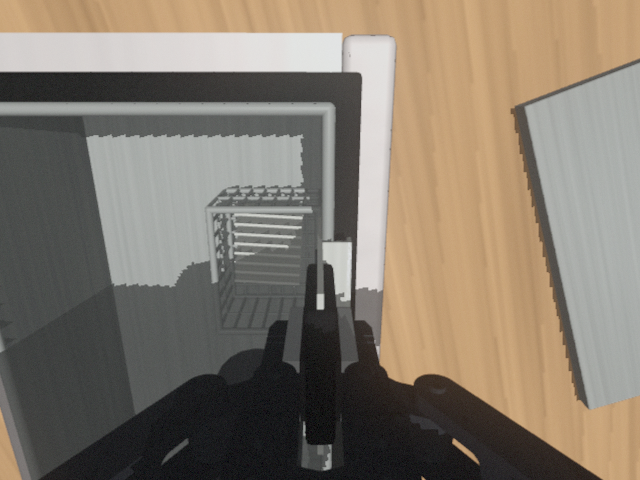

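View pics/c9.png

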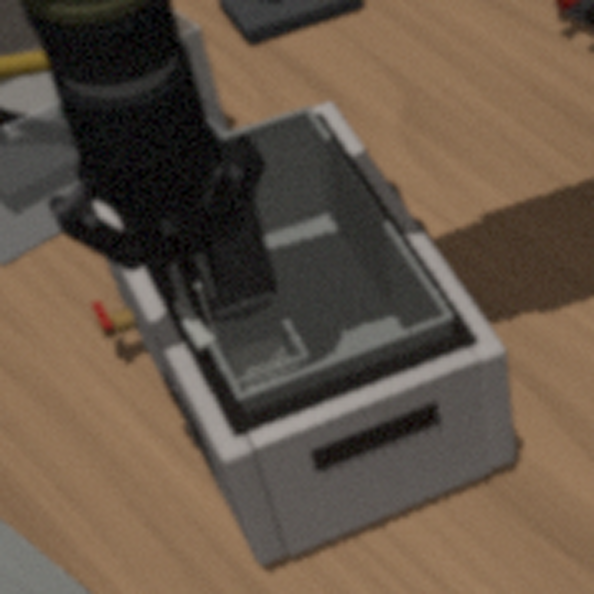

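```bash
python3 -m handwheel '[{"linear":[0,0,0.05],"turn":0},{"linear":[0,0,0],"turn":0},{"linear":[0,0,0],"turn":0}]'; python3 o.py
```

```text
time_s: 19.02
tool_pos: [551.9, -201.3, 165.0]
eef_rot: [-2.477, -1.932, 0.0]
contact_force: [-0.1, 0.0, 0.9]
width: 9.1
n-prog 13.03 z 165.00 Fn -0.12 Fz 0.90 tq [-0.12  -0.324 -0.024]
```

```bash
python3 -m handwheel '[{"linear":[0,0,0],"turn":0},{"linear":[0,0,0],"turn":0},{"linear":[0,0,0],"turn":0},{"linear":[0,0,0],"turn":0},{"linear":[0,0,0],"turn":0},{"linear":[0,0,0],"turn":0}]' 4; python3 o.py
python3 - <<'E'
from h import *
w=snap('wrist','wrist7.png')
E
```

```text
time_s: 19.52
tool_pos: [551.9, -201.2, 165.1]
eef_rot: [-2.477, -1.932, 0.0]
contact_force: [-1.1, -0.2, 0.1]
width: 40.2
n-prog 12.96 z 165.09 Fn -1.07 Fz 0.13 tq [ 0.011 -0.027  0.029]
```

View pics/wrist7.png

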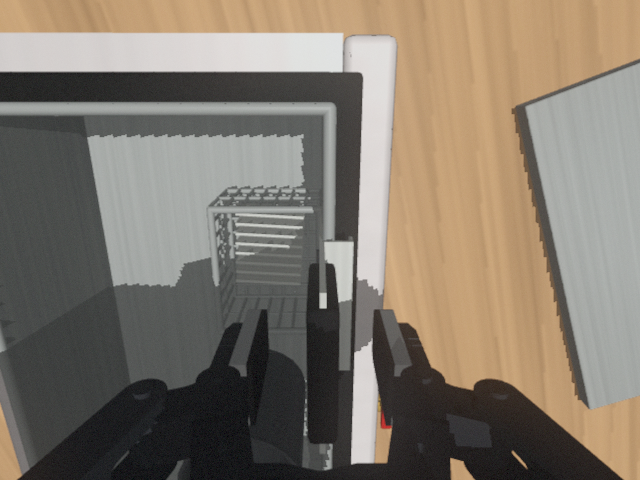

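The fingers are clear on both sides: grip at column 322, pads at about 265 and 375. The basket hasn't moved, so I'll retreat upward.

```bash
python3 -m handwheel '[{"linear":[0,0,0.5],"turn":0},{"linear":[0,0,1],"turn":0},{"linear":[0,0,1.5],"turn":0},{"linear":[0,0,2],"turn":0},{"linear":[0,0,2],"turn":0},{"linear":[0,0,2],"turn":0},{"linear":[0,0,2],"turn":0},{"linear":[0,0,1],"turn":0},{"linear":[0,0,0],"turn":0},{"linear":[0,0,0],"turn":0},{"linear":[0,0,0],"turn":0}]'; python3 o.py
python3 - <<'E'
from h import *
w=snap('wrist','wrist8.png'); snap('scene','scene8.png'); print(readout.get_obs()['tool_pos'])
s=cv2.imread('pics/scene8.png');cv2.imwrite('pics/c10.png',cv2.resize(s[60:240,120:300],None,fx=3.3,fy=3.3,interpolation=2))
E
```

```text
time_s: 20.48
tool_pos: [551.5, -201.1, 284.1]
eef_rot: [-2.476, -1.931, 0.001]
contact_force: [0.5, 0.7, -0.2]
width: 40.2
n-prog 12.57 z 284.10 Fn 0.28 Fz -0.25 tq [0.046 0.04  0.005]
[ 551.27691021 -201.02290646  283.75350864]
```

View pics/wrist8.png

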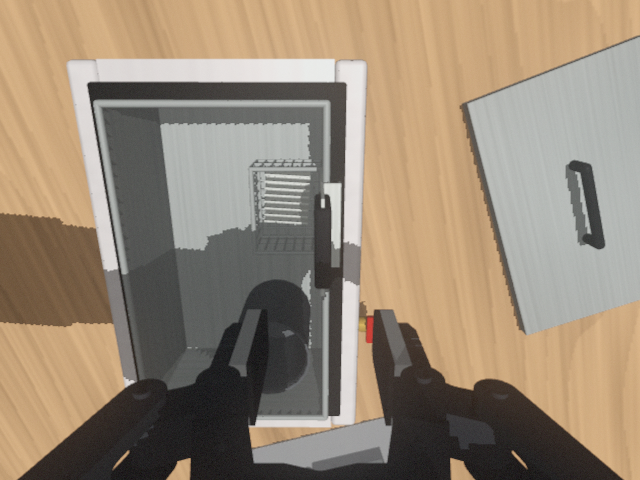

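View pics/c10.png

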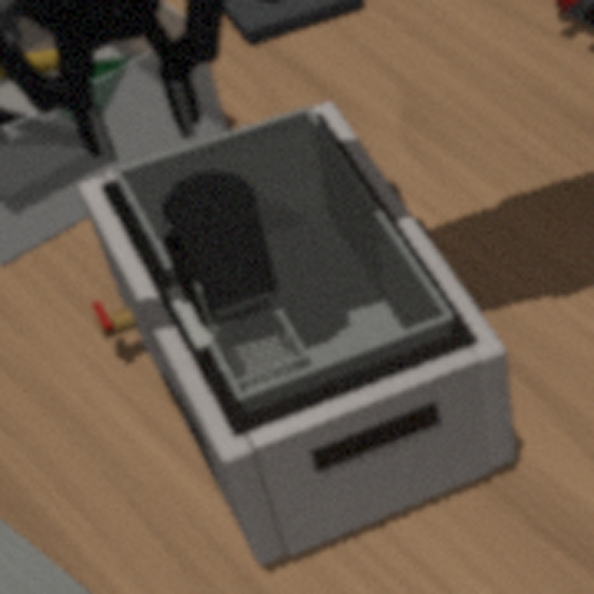

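Run:
```python
from h import *
im=cv2.imread('pics/wrist8.png'); cv2.imwrite('pics/c11.png',cv2.resize(im[150:300,235:355],None,fx=4,fy=4,interpolation=2))
```

```text
(no output)
```

View pics/c11.png

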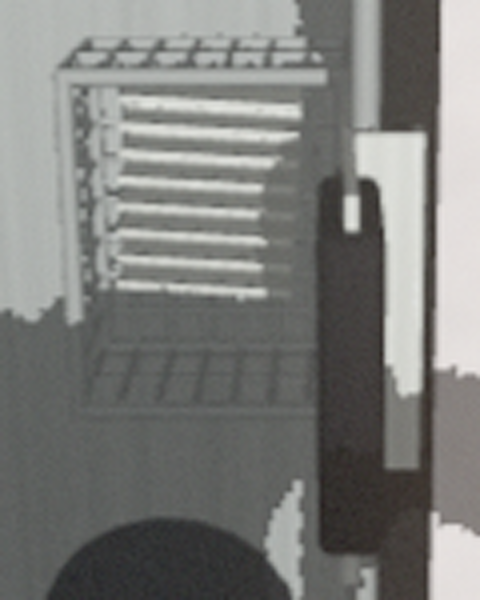

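Run:
```python
from h import *
w=load('wrist8')
f=lambda x,y,z:onz(w,235+x/4-.4,150+y/4-.4,z)[:2]
n=np.array([.9695,-.245]);d=np.array([.245,.9695]); c0=np.array([473.5,-223.5])
z0=148.5-80
def pr(nm,p): print(nm,((p-c0)@n).round(1),((p-c0)@d).round(1))
# bead right edge/centre line just above lip
for nm,x,y,z in (('bead L',357,60,z0+77.5),('bead R',380,60,z0+77.5),('lipedge top',427,132,z0+82),('lipedge bot',418,470,z0+82),('grip R top',383,185,z0+130),('grip R bot',380,548,z0+130),('rim front far',57,75,z0+45),('floor front near? wire',80,412,z0+45)):
    pr(nm,f(x,y,z))
for a,b,z in (((427,132),(418,470),z0+82),((383,185),(380,548),z0+130)):
    e=f(*a,z)-f(*b,z); print('yaw',np.degrees(np.arctan2(-e[0],e[1])),np.linalg.norm(e))
```

```text
bead L 73.2 81.7
bead R 77.0 81.7
lipedge top 84.8 70.6
lipedge bot 84.2 10.3
grip R top 76.4 72.6
grip R bot 76.5 17.7
rim front far 17.9 73.9
floor front near? wire 18.8 7.3
yaw -14.684951326907493 60.303372460471884
yaw -14.127936253676022 54.93377332247825
```

The basket stayed on the rim. I'll take two more wrist views to triangulate the lip corners and check that it's level.

```bash
python3 -m handwheel '[{"linear":[0.5,-1,-1],"turn":0},{"linear":[1.0,-1.5,-1],"turn":0},{"linear":[1.0,-1.5,-1],"turn":0},{"linear":[1.0,-0.5,-1],"turn":0},{"linear":[0.5,0,-0.5],"turn":0},{"linear":[0,0,0],"turn":0},{"linear":[0,0,0],"turn":0},{"linear":[0,0,0],"turn":0},{"linear":[0,0,0],"turn":0}]'
python3 - <<'E'
from h import *
snap('wrist','wrist9.png')
im=cv2.imread('pics/wrist9.png'); cv2.imwrite('pics/c12.png',im)
E
python3 -m handwheel '[{"linear":[-1,0,0],"turn":0},{"linear":[-2.5,0.5,0],"turn":0},{"linear":[-2.5,1,0],"turn":0},{"linear":[-2.5,1,0],"turn":0},{"linear":[-2.5,0.5,0],"turn":0},{"linear":[-1,0,0],"turn":0},{"linear":[0,0,0],"turn":0},{"linear":[0,0,0],"turn":0},{"linear":[0,0,0],"turn":0},{"linear":[0,0,0],"turn":0}]'
python3 - <<'E'
from h import *
snap('wrist','wrist10.png')
E
```

```text
time_s: 21.33
tool_pos: [592.0, -245.8, 241.0]
eef_rot: [2.476, 1.932, 0.001]
contact_force: [-0.0, -1.1, -0.1]
width: 39.9
time_s: 22.22
tool_pos: [473.2, -216.6, 240.3]
eef_rot: [2.477, 1.932, 0.001]
contact_force: [1.0, 0.1, 0.6]
width: 40.0
```

View pics/wrist9.png

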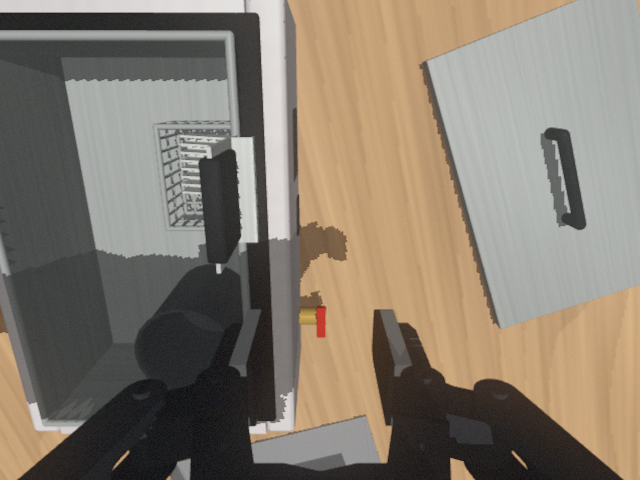

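View pics/wrist10.png

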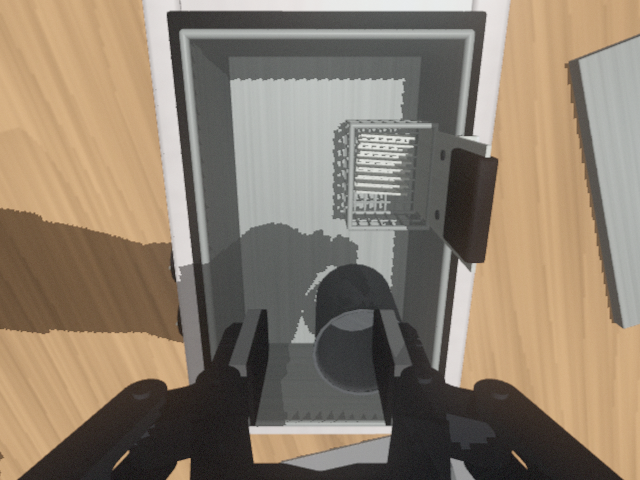

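Run:
```python
from h import *
a=cv2.imread('pics/wrist9.png')[110:285,145:275]; b=cv2.imread('pics/wrist10.png')[110:285,325:505]
cv2.imwrite('pics/c13.png',cv2.resize(a,None,fx=3.4,fy=3.4,interpolation=2));cv2.imwrite('pics/c14.png',cv2.resize(b,None,fx=3.4,fy=3.4,interpolation=2))
```

```text
(no output)
```

View pics/c13.png

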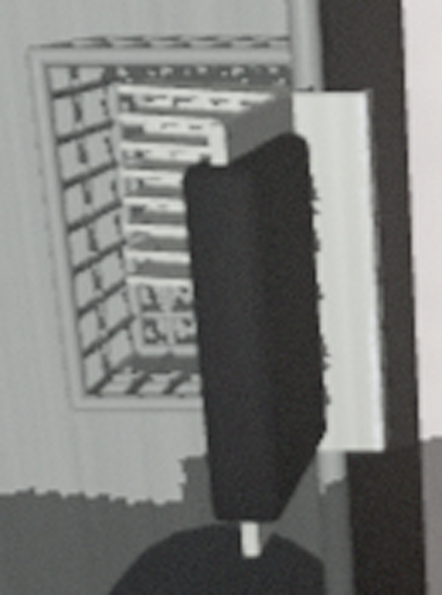

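View pics/c14.png

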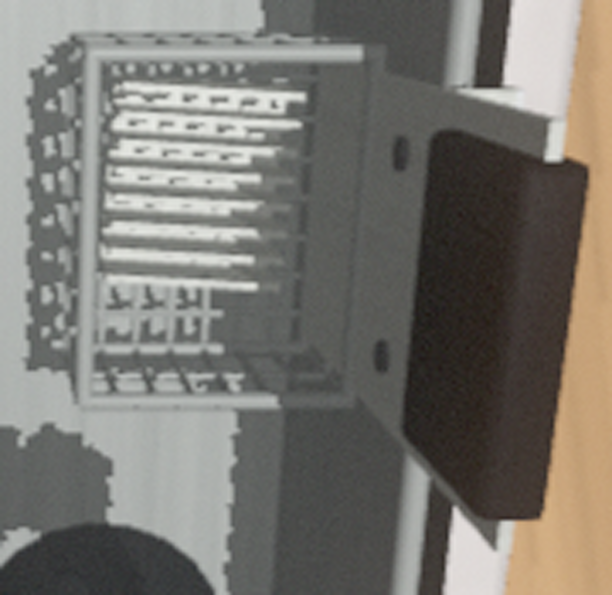

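Run:
```python
from h import *
A=load('wrist9');B=load('wrist10')
P=lambda s:s['camera_matrix']@np.hstack([s['rotation'].T,(-s['rotation'].T@s['eye'])[:,None]])
a=lambda x,y:(145+x/3.4-.35,110+y/3.4-.35); b=lambda x,y:(325+x/3.4-.35,110+y/3.4-.35)
n=np.array([.9695,-.245]);d=np.array([.245,.9695]); c0=np.array([473.5,-223.5])
R={}
for k,p,q in (('rim front far',(33,50),(82,46)),('rim front near',(78,407),(80,406)),('sheet top near tip',(250,556),(497,547)),('lip far outer corner',(370,90),(523,92))):
    X=cv2.triangulatePoints(P(A),P(B),np.array(a(*p)),np.array(b(*q)))[:,0];X=X[:3]/X[3];R[k]=X
    print(k,((X[:2]-c0)@n).round(1),((X[:2]-c0)@d).round(1),X[2].round(1),'reproj',(proj(A,X)-a(*p)).round(1))
```

```text
rim front far 16.8 74.2 108.0 reproj [-0.  -0.1]
rim front near 17.9 5.4 110.3 reproj [0.  0.1]
sheet top near tip 71.7 10.2 194.5 reproj [-0. -1.]
lip far outer corner 84.8 70.0 147.2 reproj [-0.   0.9]
```

Run:
```python
from workcell import finish_job, readout
print(readout.get_obs()['time_s']); print(finish_job())
```

```text
22.2667
the job is handed in; nothing more can be done
None
```

I hung the basket on the cleaner's back rim, about 40 mm to the side of the middle away from the beaker, and handed the job in at 22.3 s. No verdict came back, so the result rests on my own checks.

**What I did:** I gripped the basket by its black grip and lowered it into the tank. I moved it back until the sheet just touched the rim (about 3 N), backed off slightly, then pressed down in steps of 1 mm or less.

**Evidence that it is home:**
- **Snap:** the push rose to about 5.5 N at a tool height of 169.6 mm, then eased off as the spring went under the bead.
- **Stop:** it reached a firm stop near 164.8 mm, where I pressed with a net 7.5 N. That puts the lip at about 148.5 mm, close to the rim height seen by camera (about 148.6 mm).
- **After release:** the basket stayed on the rim. The lip edge is 9.4 mm beyond the bead's centre, against 9 mm expected.

**Final state:**
- **Angles:** the basket is within about 0.01 rad of square to the rim by camera.
- **Heat sink:** it is in the basket.
- **Other things:** I felt no contact with the beaker or other items, though I did not re-measure where they stand.
- **Gripper:** it is well clear and touching nothing.

**Checks that were weaker or disagreed:**
- **Height offset:** the two-view heights came out about 4 mm low throughout, which I put down to camera calibration.
- **Sideways tilt:** one reading, from the height difference between two corners, suggested up to 0.03 rad, but its error is about that large. A more precise sideways comparison gave about zero.
- **Last 0.5 mm:** the cameras can't resolve this, so full seating is judged from the forces.

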